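Fit the breaker spindle into the brittle mill's drive hub

ROBOT

A 6-joint arm with a two-finger parallel gripper is mounted at the origin on the work surface. World frame = base frame: x ahead of the robot, y to its left, z up, the work surface at z = 0. Lengths are in m, angles in degrees, forces in N, time in s.
With the tool pointing down it reaches from about 0.325 to 0.775 m from the base axis. Payload 5.5 kg.
Tool frame: the origin (TCP) lies on the mounting face of the last link; the fingertips stand ahead of it and the grasp point (between the pads) lies 163 mm ahead of it (bot.finger_overhang is the z of the fingertips in the tool frame, in m); z points along the fingers, y is the line along which they close (so a half turn about z gives the same grasp; the last joint's range is limited). The gripper opens to 88 mm and grips with 3 to 60 N. Pads are 20 mm wide; open, the fingers measure 115 mm over their backs; the gripper's body (75 mm by 178 mm) begins 61 mm behind the grasp point.
Start: joints at [74.043, 5.22, 70.514, -0, 104.267, -3.249], TCP at [0.132, 0.585, 0.405] pointing down, gripper open.
Joint ranges: [-164.24, 164.24], [-49.07, 125.15], [9.68, 141.18], [-86.29, 266.29], [3.28, 154.24], [-151.56, 151.56]. Speed limits (degrees/s): [147.25, 147.25, 172.46, 180, 180, 180].

INTERFACE

Orientations are given as a 3x3 rotation matrix whose columns are the frame's x, y, z axes.
In Python, from cell import bot, viewer gives the robot as it stands. The module is installed in compiled form; this text tells all that it offers. Calls block until the motion is done:
- bot.move_ptp(position, orientation): joint-space move of the TCP to a pose.
- bot.move_straight(position, rotation=None, max_speed=0.15, max_force=None): straight line of the TCP; rotation=None keeps the orientation; max_speed is the mean speed in m/s. With max_force (N) it stops when the force on the tool has changed by that much, and returns True; else False.
- bot.movej(angles): joint-space move.
- bot.grip(opening, force=None): opening from 0.0 (shut) to 1.0 (fully open); force is the grip in N (None keeps the last); returns when the fingers have stopped.
- bot.wait(seconds).
- bot.ik(position, orientation): joint angles nearest the present ones, or None.
- bot.sense(): the state.
- viewer.read_camera(name): name is "side" or "top"; returns the picture (400x640x3 uint8, red, green, blue); there is no depth.
- viewer.camera_info(name): a dict with "K" (3x3 intrinsics, pixels), "dist" ([k1, k2, p1, p2, k3] as OpenCV has them; the pictures are not rectified), "rvec" (rotation vector, rad) and "tvec" (3), from world to camera coordinates, as OpenCV has them. Camera axes: x right, y down, z forward; pixel columns grow to the right and rows downward; lengths in m; the calibration is good to about 2 mm. A picture is of the moment at which its call begins. camera_info takes no time and is no camera call.
A pose or a line that the arm cannot do raises bot.PlanningError and nothing moves.
- bot.job_done(): hands the job in; it is judged then, once.
The state is a dict: "time": time; "q": joint angles; "qd": joint speeds; "tau": joint torques, N m; "position": TCP position; "tool_rot": TCP orientation; "wrist_force": force on the tool from outside, world axes, zero at the start; "ft_torque": the same for the moment, N m; "width": opening from 0.0 (shut) to 1.0 (fully open); "finger_force": force on a finger pad.
Only numpy, scipy, OpenCV 4.12 (cv2) and the standard library are available. Lean on these libraries where they do the work, as an engineer would, in place of code of your own. Each camera call takes 0.05 s, during which the arm holds its last target. There are 200 camera calls.

TASK

Pull the breaker spindle straight up out of the white parking block, where a sprung ball holds it, and fit it into the hub of the brittle mill's drive base: lower it in, push lightly and turn it until its key slips into the hidden keyway, then keep pushing against the ejector spring until the steel disc sits flush on the hub's rim. The program finishes while still gripping the spindle upright and holding it pressed fully home (it springs up if let go). Leave the candy box and the jar where they are.

Things in the scene. Friction and masses are not known exactly. Their poses are not given: they have to be found in the camera images.
- grip (a point): Centre of the spindle's black grip bar, on the spindle's axis, z up. Bar 44 long (x), 15 thick (y: pinch it across this), 48 high; a small nose (7 wide) at the top of its +x end reaches 37 from the axis, on the key's side. Spindle about 0.25 kg. It starts upright in the parking block, x like the block's x. Its tip is 77 below this point.
- disc (a point): Centre of the underside of the spindle's steel breaker disc (48 diameter, 5 thick), 29 below grip, axes as there; the grip bar stands on the disc. At the start the disc rests on the parking block's top.
- tip (a point): Lower end of the spindle's steel shaft, on its axis: 77 below grip, axes as there. Shaft 18 diameter, 48 long under the disc, the lowest 6 tapering to 10 diameter. The key is a rib 7 wide on the +x side only, reaching 15 from the axis, from 12 to 30 above the tip. A groove round the shaft 14 to 24 above the tip takes the detent ball.
- socket (a point): White plastic parking block, fixed, 110 (x) by 80 (y) by 60 high: the mouth of its hole, centre of its top face, z up. Hole 20 diameter with a keyway 10 wide on its +x side: the spindle comes out straight up only. A sprung ball in the -x wall sits in the shaft's groove, gives way at a pull of about 8 N in the first 5 of lift, then rubs. Tip clear after 48 of lift.
- hub (a point): Steel hub on the mill's drive base (fixed aluminium box, 160 x by 130 y, top 70 above the table): centre of the hub's rim, 90 above the table, z up. Rim 56 outside diameter, a small lug outside towards +x. Round mouth 34 diameter, 12 deep, down to a ledge. Fully home the disc's underside lies on the rim: grip 29 above, tip 48 below this point.
- ledge (a point): Centre of the ledge inside the hub, 12 below hub, axes as there. Bore 20 diameter through it, with a keyway 10 wide out to 17 from the axis, its direction not given: anywhere within 0.6 rad either side of the hub's +x; stiff, turns only above 0.25 N m. Key off the keyway: it stands on the ledge, tip 24 below the rim; within about 0.1 rad: it drops in.
- ejector (a joint): The hub's sprung ejector pin, deep in the bore: 0 = up, grows (m) as the shaft presses it down. Met with the tip 38 below the rim; 0.010 with the spindle fully home. Spring: 3 N at first, 8 N at 0.010, so the spindle must be held down.
- candybox: Flat cardboard candy box, loose, 100 by 66 by 28 high, origin at the centre of its underside. Leave alone.
- jar: Closed jar, loose, 60 diameter, 90 high, origin at the centre of its underside. Leave alone.
Not all that is in view belongs to the job. What is shaped like the part that bears grip but blue or yellow is not meant.

How it is judged (in metres and radians):
On the way, in this order (a step that is already met when the one before it is completed fails the run):
1. the spindle is pulled clear of the parking block (tip above its top) (z of tip in the frame of socket above 0.003 m), for 0.1 s.
2. the key has slipped into the hub's keyway (tip at least 30 mm below the rim, on the axis) (z of tip in the frame of hub below -0.03 m and horizontal distance between tip and hub below 0.004 m), for 0.05 s.
At the end, for the whole second after the job is handed in: Spindle in the hub with its disc within 3 mm of the rim, tip within 4 mm of the hub's axis, upright within 0.08 rad, the ejector pressed in by more than 6.5 mm, and the fingers still on the spindle with more than 3 N (z of tip in the frame of hub below -0.045 m and horizontal distance between tip and hub below 0.004 m and angle between tip's own z axis and vertical below 0.08 rad and value of joint ejector above 0.0065 m and contact force between the fingers and spindle above 3 N); the arm keeps its last pose, push and grip.
It fails at once if candy box or jar moved by more than 30 mm (distance of any of candybox, jar from where it was at the start of the episode above 0.03 m).
It fails at once if the jar tipped over (angle between jar's own z axis and vertical above 0.6 rad).
It also fails if it takes over 54 s, if anything falls off the work surface, if the arm or the gripper's body presses on something with over 40 N, if the wrist force passes 120 N, or if a joint passes its speed limit or range.

## Working session

There is one attempt and no reset: what is moved stays moved. The work goes in short steps, each a Python script; the robot and the scene stay as the last script left them, time stands still between calls to the robot, and variables do not carry over. Pictures are saved under pics/ and viewed, at most 10 in all, crops included, and the job is handed in when it is done.

```bash
mkdir -p pics; python3 - <<'E'
from cell import bot, viewer
import cv2,numpy as np
for n in("top","side"):
    im=viewer.read_camera(n); cv2.imwrite(f"pics/{n}0.png",im[:,:,::-1])
    i=viewer.camera_info(n); R=cv2.Rodrigues(i["rvec"])[0]; print(n,i["K"],i["dist"],(-R.T@i["tvec"].ravel()),R[2])
s=bot.sense();print(s["time"],s["tool_rot"],s["width"],bot.finger_overhang)
E
```

```text
top [[496.27316574   0.         318.36079555]
 [  0.         496.27316574 197.56464965]
 [  0.           0.           1.        ]] [-0.12081795  0.          0.          0.          0.        ] [ 0.43027599 -0.05040333  1.0278957 ] [ 0.15061371  0.03034785 -0.98812677]
side [[395.81692977   0.         318.22487756]
 [  0.         395.81692977 200.43663383]
 [  0.           0.           1.        ]] [-0.08125539  0.          0.          0.          0.        ] [0.21794206 0.38501864 0.68494948] [ 0.43793964 -0.52021226 -0.73320398]
0.1 [[-9.75502012e-01  2.19989959e-01 -4.92962671e-04]
 [ 2.19990487e-01  9.75500513e-01 -1.71315878e-03]
 [ 1.04007609e-04 -1.77963693e-03 -9.99998411e-01]] 1.0033323462094978 0.182
```

View pics/top0.png

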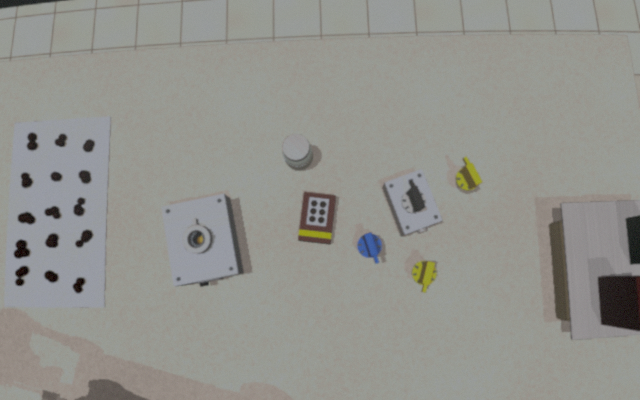

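View pics/side0.png

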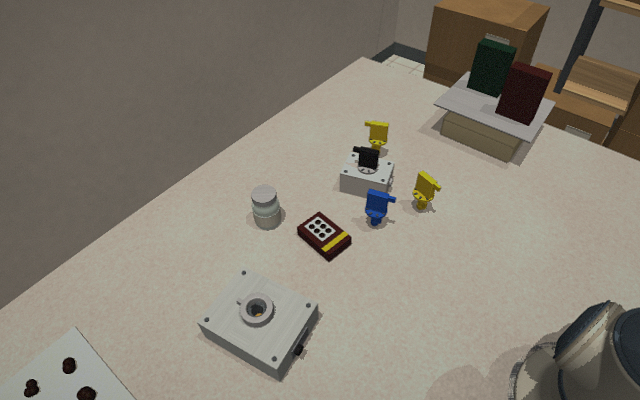

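The top view shows the hub box at about (197,239), the jar at (297,152), the candy box at (318,217) and the parking block with the black grip at (414,200). The blue part (370,246) and the two yellow ones (467,177 and 425,273) are decoys. In the side view the hub is at (257,309) and the black grip at (367,158). Next I'll zoom in.

```bash
python3 - <<'E'
import cv2,numpy as np
t=cv2.imread("pics/top0.png");s=cv2.imread("pics/side0.png")
def c(im,x,y,w,h): return cv2.resize(im[y:y+h,x:x+w],(400,300),interpolation=cv2.INTER_CUBIC)
a=np.vstack([np.hstack([c(t,374,165,80,60),c(t,157,209,80,60)]),np.hstack([c(s,327,135,80,60),c(s,217,279,80,60)])])
cv2.imwrite("pics/crop1.png",a)
E
```

```text
(no output)
```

View pics/crop1.png

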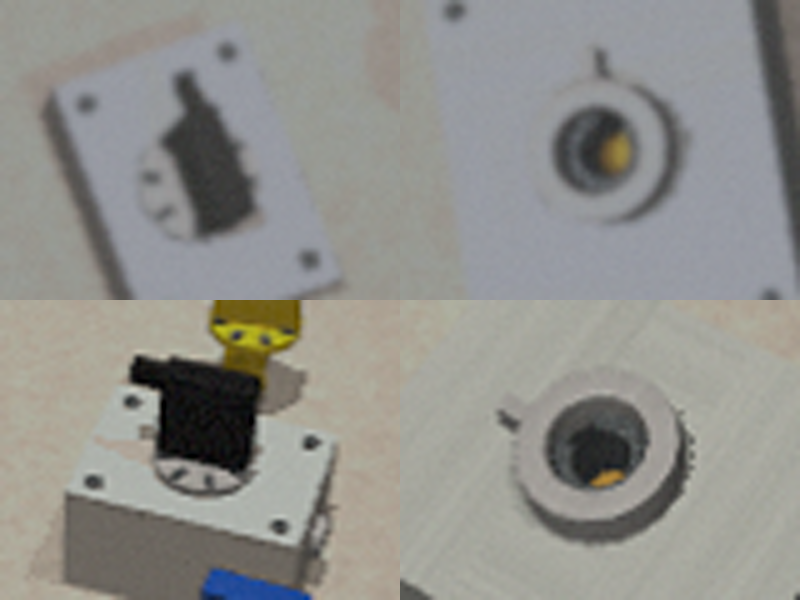

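The crops show three clear screws on the block in the top view and four in the side view. The nose points towards +x, slightly to +y. The hub's rim, mouth and lug (pointing towards +x) are clear in both views. Now I'll measure.

```bash
cat > h.py <<'E'
import cv2,numpy as np
from cell import bot, viewer
CI={n:viewer.camera_info(n) for n in("top","side")}
def und(n,p): i=CI[n]; return cv2.undistortPoints(np.array(p,float).reshape(-1,1,2),np.array(i["K"]),np.array(i["dist"])).reshape(-1,2)
def RT(n): i=CI[n]; return cv2.Rodrigues(np.array(i["rvec"]))[0],np.array(i["tvec"]).reshape(3,1)
def tri(pt,ps):
    X=cv2.triangulatePoints(np.hstack(RT("top")),np.hstack(RT("side")),und("top",pt).T,und("side",ps).T)
    return (X[:3]/X[3]).T
def plane(n,p,z):
    R,t=RT(n); c=(-R.T@t).ravel(); d=np.c_[und(n,p),np.ones(len(und(n,p)))]@R
    return c+d*((z-c[2])/d[:,2])[:,None]
def proj(n,X): i=CI[n]; return cv2.projectPoints(np.array(X,float).reshape(-1,3),np.array(i["rvec"]),np.array(i["tvec"]),np.array(i["K"]),np.array(i["dist"]))[0].reshape(-1,2)
def blob(im,p,r=4):   # darkness-weighted centroid
    g=cv2.cvtColor(im,cv2.COLOR_BGR2GRAY).astype(float); x,y=np.round(p).astype(int)
    for _ in range(3):
        w=g[y-r:y+r+1,x-r:x+r+1]; w=np.clip(np.median(w)-15-w,0,None); Y,X=np.mgrid[y-r:y+r+1,x-r:x+r+1]
        if w.sum()==0: return None
        c=np.array([(w*X).sum(),(w*Y).sum()])/w.sum(); x,y=np.round(c).astype(int)
    return c
E
python3 - <<'E'
from h import *
np.set_printoptions(precision=4,suppress=True)
t=cv2.imread("pics/top0.png");s=cv2.imread("pics/side0.png")
T=[(391.4,185.6),(419.6,175.4),(436,216.8),(408,228)];S=[(345.6,171.4),(353.4,155.4),(389.2,163.4),(383,180.2)]
pt=[blob(t,p,3) for p in T];ps=[blob(s,p,3) for p in S];print(pt,ps)
X=tri(pt,ps);print("block screws\n",X,X.mean(0),[np.linalg.norm(X[i]-X[(i+1)%4]) for i in range(4)])
# box screws
T=[(167,211),(224,198),(234,275),(174,281)];S=[(207,320),(244,272),(305,306),(274,358)]
pt=[blob(t,p,4) for p in T];ps=[blob(s,p,4) for p in S];print(pt,ps)
X=tri(pt,ps);print("box screws\n",X,X.mean(0),[np.linalg.norm(X[i]-X[(i+1)%4]) for i in range(4)])
# mouth ellipses
def mouth(im,c,rng,name):
    g=cv2.GaussianBlur(cv2.cvtColor(im,cv2.COLOR_BGR2GRAY),(0,0),.7).astype(np.float32); P=[]
    for a in np.linspace(0,2*np.pi,72,endpoint=False):
        r=np.arange(rng[0],rng[1],.1); x=c[0]+r*np.cos(a);y=c[1]+r*np.sin(a)
        v=cv2.remap(g,x.astype(np.float32)[None],y.astype(np.float32)[None],cv2.INTER_CUBIC)[0]
        k=np.argmax(np.gradient(v)); P.append((x[k],y[k]))
    return np.array(P)
Pt=mouth(t,(157+119/400*80/1*1*1.0+(0),209+150/5),(5,12),'t') if 0 else mouth(t,(157+(597-400)/5,209+150/5),(5,12),'t')
Ps=mouth(s,(217+(597-400)/5,279+(447-300)/5),(6,14),'s')
for n,P in(("top",Pt),("side",Ps)):
    for z in(.09,):
        Q=plane(n,P,z)[:,:2]
        A=np.c_[2*Q,np.ones(len(Q))]
        keep=np.ones(len(Q),bool)
        for _ in range(4):
            sol=np.linalg.lstsq(A[keep],(Q[keep]**2).sum(1),rcond=None)[0]; R=np.sqrt(sol[2]+sol[:2]@sol[:2])
            e=np.abs(np.linalg.norm(Q-sol[:2],axis=1)-R); keep=e<max(.0012,1.5*np.median(e))
        print(n,"mouth centre",sol[:2],"R",R,keep.sum(),np.median(e))
        globals()["c"+n]=proj(n,[*sol[:2],z])
print("tri",tri(ctop,cside))
E
```

```text
[array([390.7689, 185.3865]), array([418.9668, 174.9852]), array([435.4633, 216.4696]), array([407.059 , 226.9779])] [array([344.8839, 171.4656]), array([353.2468, 154.591 ]), array([388.6946, 163.1322]), array([381.9266, 181.6578])]
block screws
 [[ 0.597  -0.1638  0.0639]
 [ 0.6147 -0.2204  0.0671]
 [ 0.5321 -0.2479  0.0656]
 [ 0.5143 -0.1922  0.0589]] [ 0.5645 -0.2061  0.0639] [np.float64(0.05940576739375262), np.float64(0.08700581972528702), np.float64(0.0588634516580835), np.float64(0.08754037838387914)]
[array([167.4817, 210.6697]), array([227.8978, 201.0248]), array([239.6861, 270.3055]), array([178.0791, 278.5385])] [array([206.3047, 319.347 ]), array([243.4579, 272.4188]), array([307.9279, 304.986 ]), array([273.9013, 358.5101])]
box screws
 [[0.5596 0.2782 0.0756]
 [0.5828 0.1647 0.0563]
 [0.4451 0.1413 0.0572]
 [0.4261 0.2554 0.0761]] [0.5034 0.2099 0.0663] [np.float64(0.11746105403768856), np.float64(0.1397278042429345), np.float64(0.11718133967488405), np.float64(0.13540556943296017)]
top mouth centre [0.5014 0.2163] R 0.01704466790143965 69 0.00047624308209824606
side mouth centre [0.5039 0.2139] R 0.017306315159727113 69 0.0003669416518541479
tri [[0.5013 0.2152 0.0948]]
```

```bash
cat >> h.py <<'E'
def rot(th): c,s=-np.cos(th),-np.sin(th); return np.array([[c,s,0],[s,-c,0],[0,0,-1.]])   # spindle yaw th -> tool
def st(): s=bot.sense(); print("t%.2f"%s["time"],"pos",np.round(s["position"],4),"F",np.round(s["wrist_force"],1),"M",np.round(s["ft_torque"],2),"w%.3f"%s["width"],"ff",np.round(s["finger_force"],1)); return s
E
python3 - <<'E'
from h import *
np.set_printoptions(precision=4,suppress=True)
t=cv2.imread("pics/top0.png");s=cv2.imread("pics/side0.png")
T=[(391.4,185.6),(419.6,175.4),(436,216.8),(408,228)];S=[(345.6,171.4),(353.4,155.4),(389.2,163.4),(383,180.2)]
C=[]
for n,im,L in(("top",t,T),("side",s,S)):
    Q=plane(n,[blob(im,p,3) for p in L],.06); C.append(Q.mean(0))
    d=Q[0]+Q[1]-Q[2]-Q[3]; print(n,Q.mean(0),"yaw",np.degrees(np.arctan2(d[1],d[0])))
    m=(im.max(2)<60).astype(np.uint8); c0=(414,198) if n=="top" else (367,158)
    _,lab,stt,cen=cv2.connectedComponentsWithStats(m); k=np.argmin([np.linalg.norm(cc-c0) if a[4]>40 and i else 999 for i,(cc,a) in enumerate(zip(cen,stt))])
    print("grip blob",cen[k],stt[k],"at z .113/.089",plane(n,[cen[k]],.113),plane(n,[cen[k]],.089))
    print("box", [plane(n,[blob(im,p,4) for p in ([(167,211),(174,281)] if n=="top" else [(207,320),(274,358)])],.07)], "lug",plane(n,[(157+200/5,209+62/5)] if n=="top" else [(217+108/5,279+115/5)],.085))
    # candy / jar rough
E
```

```text
top [ 0.565  -0.2068  0.06  ] yaw 18.289824642942207
grip blob [414.2105 200.2211] [408 190  15  21  95] at z .113/.089 [[ 0.5586 -0.2004  0.113 ]] [[ 0.562  -0.2044  0.089 ]]
box [array([[0.5602, 0.28  , 0.07  ],
       [0.4259, 0.2573, 0.07  ]])] lug [[0.5353 0.2154 0.085 ]]
side [ 0.567  -0.2098  0.06  ] yaw 16.38763615895993
grip blob [367.0371 156.7822] [353 146  26  24 404] at z .113/.089 [[ 0.5568 -0.188   0.113 ]] [[ 0.5711 -0.2121  0.089 ]]
box [array([[0.5629, 0.2773, 0.07  ],
       [0.4283, 0.2542, 0.07  ]])] lug [[0.5358 0.224  0.085 ]]
```

```bash
python3 - <<'E'
from h import *
R=rot(np.radians(18.4)); p=np.array([.5655,-.2075])
bot.move_ptp([*p,.163+.16],R); print(bot.sense()["q"])
print(bot.move_straight([*p,.163+.091],max_speed=.1,max_force=8)); st()
for n in("top","side"): cv2.imwrite(f"pics/{n}1.png",viewer.read_camera(n)[:,:,::-1])
a=cv2.imread("pics/top1.png")[130:270,330:530];b=cv2.imread("pics/side1.png")[80:220,280:480]
cv2.imwrite("pics/c2.png",np.hstack([cv2.resize(x,(400,280),interpolation=2) for x in(a,b)]))
E
```

```text
[-2.33222338e+01  5.51216824e+00  7.84522830e+01  1.04391989e-02
  9.60286705e+01 -1.31775329e+02]
False
t4.12 pos [ 0.5657 -0.2076  0.2547] F [ 0.4 -0.4  0.1] M [0.04 0.04 0.02] w1.001 ff 0.0
```

View pics/c2.png

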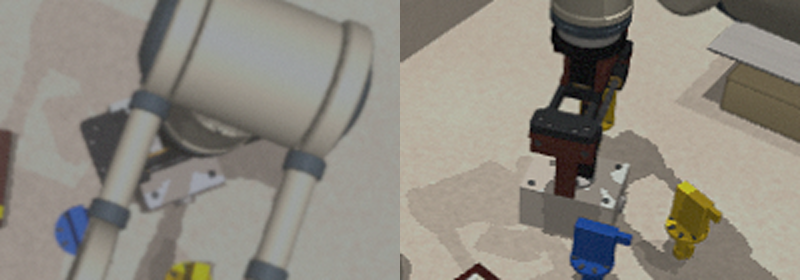

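The near finger stands in front of the grip bar in the side view, around (565,165), so the gripper straddles it. I'll close and read the side load.

```bash
python3 - <<'E'
from h import *
th=np.radians(18.4); y=np.array([-np.sin(th),np.cos(th)])
bot.grip(0.0,10); s=st()
for k in range(4):
    f=y@s["wrist_force"][:2]
    print("fy",f)
    if abs(f)<1.5: break
    p=np.array(s["position"]); p[:2]+=y*np.sign(f)*.0008; bot.move_straight(p,max_speed=.02); s=st()
E
```

```text
t5.33 pos [ 0.5656 -0.2081  0.2542] F [ 1.1 -3.7  0.5] M [-0.79 -0.36  0.04] w0.172 ff 10.0
fy -3.906846197950961
t5.58 pos [ 0.5658 -0.2088  0.2541] F [-0.1 -1.8  0. ] M [-0.25 -0.09 -0.06] w0.171 ff 10.0
fy -1.6347741023164557
t5.83 pos [ 0.566  -0.2091  0.2541] F [-1.8  3.1  1. ] M [0.45 0.28 0.07] w0.171 ff 10.0
fy 3.5488800018705406
t6.08 pos [ 0.5657 -0.2084  0.2541] F [-0.2 -0.7 -0.5] M [-0.1   0.03  0.02] w0.176 ff 10.0
fy -0.6147124735067955
```

```bash
python3 - <<'E'
from h import *
np.set_printoptions(precision=4,suppress=True)
bot.grip(0.0,45); s=st()
p=np.array(s["position"]); p[2]+=.012; bot.move_straight(p,max_speed=.03); st()
p[2]=.163+.24; bot.move_straight(p,max_speed=.08); st()
h=np.array([.5026,.2151]); R=rot(np.radians(9.7))
bot.move_ptp([*h,.163+.22],R); bot.wait(.3); st()
bot.move_straight([*h,.163+.182],max_speed=.08); s=st(); print(s["q"])   # tip at about .105-ish
for n in("top","side"): cv2.imwrite(f"pics/{n}2.png",viewer.read_camera(n)[:,:,::-1])
a=cv2.imread("pics/top2.png")[170:310,100:300];b=cv2.imread("pics/side2.png")[190:340,170:370]
cv2.imwrite("pics/c3.png",np.hstack([cv2.resize(x,(400,300),interpolation=2) for x in(a,b)]))
E
```

```text
t6.30 pos [ 0.5657 -0.2084  0.2541] F [ 0.6 -1.1  0.2] M [-0.21 -0.07  0.01] w0.171 ff 45.0
t6.85 pos [ 0.566  -0.2084  0.2664] F [ 2.9 -1.3 -1.7] M [-0.27 -0.69  0.  ] w0.166 ff 45.0
t8.71 pos [ 0.5658 -0.2084  0.4024] F [-0.  -0.4 -3.1] M [ 0.    0.03 -0.01] w0.170 ff 45.0
t10.58 pos [0.5029 0.2145 0.383 ] F [-0.4 -0.5 -2.4] M [ 0.02 -0.   -0.04] w0.165 ff 45.0
t11.21 pos [0.5026 0.2151 0.3448] F [-0.4  1.  -3. ] M [ 0.06 -0.05 -0.  ] w0.165 ff 45.0
[ 19.6074  -3.2143  85.1007   0.0004  98.1431 -80.0973]
```

View pics/c3.png

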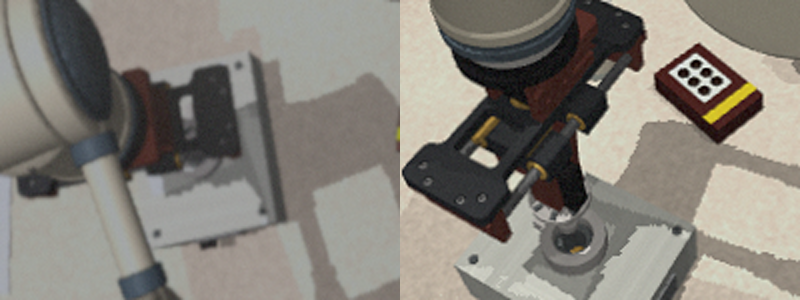

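The spindle was pulled free (load change about −3 N, i.e. its weight). The side view shows the disc around (250,295) just above the hub at (257,308); the top view is blocked by the arm. I'll zoom in on the side view.

```bash
python3 - <<'E'
from h import *
b=cv2.imread("pics/side2.png")[265:335,215:295]; im=cv2.resize(b,(640,560),interpolation=2)
for X,col in(((.5039,.2139,.09),(0,0,255)),((.5026,.2151,.3448-.163-.002-.029),(0,255,0)),((.5026,.2151,.3448-.163-.002-.077),(255,0,0))):
    u=proj("side",X)[0]; print(u); cv2.circle(im,tuple(int(v) for v in (u-[215,265]+.5)*8),4,col,-1)
cv2.imwrite("pics/c4.png",im)
E
```

```text
[255.81293418 307.08416852]
[250.36546558 289.2867014 ]
[254.76764524 304.31937167]
```

View pics/c4.png

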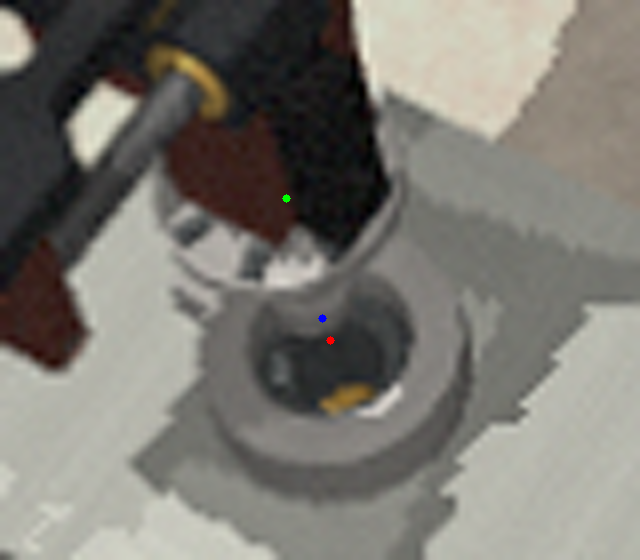

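```bash
python3 - <<'E'
from h import *
a=np.linspace(0,2*np.pi,361)
for nm,z0 in(("under",.3448-.163-.002-.029),):
    for dz in(0,):
        for zz in(z0,z0+.005):
            P=proj("side",np.c_[.5026+.024*np.cos(a),.2151+.024*np.sin(a),0*a+zz]); Z=(P-[215,265]+.5)*8
            print(nm,zz,"left",Z[:,0].min(),"right",Z[:,0].max(),"bottom",Z[:,1].max(),"at x",Z[Z[:,1].argmax(),0])
for r,z in((.005,0),(.009,.006)):
    P=proj("side",np.c_[.5026+r*np.cos(a),.2151+r*np.sin(a),0*a+.3448-.163-.002-.077+z]); Z=(P-[215,265]+.5)*8; print("tip",Z.min(0),Z.max(0))
im=cv2.cvtColor(cv2.imread("pics/side2.png"),cv2.COLOR_BGR2GRAY)
print("rows from y=300..308, x 245..262"); print(im[298:310,244:264])
E
```

```text
under 0.1508 left 162.16287546812146 right 411.5466219422515 bottom 310.7992062642106 at x 273.0739107091222
under 0.1558 left 157.4791893830752 right 408.4203436502635 bottom 297.81947240900035 at x 268.96684562151404
tip [297.62814168 296.51900696] [346.649153   340.80432222]
tip [273.50989056 264.60822701] [362.37568362 344.64787563]
rows from y=300..308, x 245..262
[[160 107  84  77 153 189 185 188 181 179 196 144 116 110 100  88 101 127
  134 135]
 [141  88  75  68 177 199 199 194 192 196 178 127  98  94  91  92  97 101
  110 127]
 [159 154 152 131 184 198 204 188 166 125 110  92  88  97  98  84  92  89
   91  97]
 [112 110 118 127 134 120 115 119 115 104  91  89  97 108  87  79  86  88
   90  84]
 [106 107 107 109 101 102 101 103  93  92  97 103 106 105  79  69  70  68
   76  84]
 [107 110 110  91  74  92 102 109 111 105 106 107 103  88  76  65  63  66
   69  60]
 [110 108 102  82  76  76  91  93 100 102  97  94  88  79  65  67  63  62
   65  63]
 [111 109  88  75  79  74  79  85  89  91  89  89  84  65  50  56  59  72
   68  69]
 [110 107  79  73  75  62  70  71  87  88  90  70  62  51  46  49  46  58
   62  67]
 [109 106  81  68  63  59  48  40  41  52  45  43  40  40  45  48  47  42
   56  67]
 [111  97  76  65  54  54  54  51  48  43  39  47  42  39  45  45  47  45
   45  67]
 [110  98  75  63  55  79  69  45  40  44  43  44  46  43  45  48  46  47
   40  62]]
```

The seen and expected disc, shaft and mouth agree to about 1 mm, and the taper tolerates that. I'll lower it under a force limit.

```bash
python3 - <<'E'
from h import *
p=np.array([.5026,.2151,.300])
print(bot.move_straight(p,max_speed=.03,max_force=6)); s=st()
print("tip rel rim mm",1000*(s["position"][2]-.242-.09))
E
```

```text
True
t12.44 pos [0.5025 0.2151 0.3078] F [0.1 1.  5. ] M [-0.03  0.08  0.  ] w0.171 ff 45.0
tip rel rim mm -24.173218731815467
```

The key stands on the ledge, with the tip 24.2 mm below the rim as expected. Next is the search by turning.

```bash
cat > turn.py <<'E'
from h import *
p=np.array([.5026,.2151]); y0=np.radians(9.7); z=.3083
for d in [-.12,-.24,-.36,-.48,-.6,0.,.12,.24,.36,.48,.6]:
    bot.move_straight([*p,z],rot(y0+d),max_speed=.05)
    hit=bot.move_straight([*p,.302],max_speed=.02,max_force=5); s=bot.sense()
    print("%+.2f"%d,hit,"t%.1f z%.4f"%(s["time"],s["position"][2]),np.round(s["wrist_force"],1),np.round(s["ft_torque"],2))
    if s["position"][2]<.305 or s["time"]>38: break
E
python3 turn.py
```

```text
-0.12 True t12.9 z0.3077 [-1.2 -0.6  4.8] [-0.04  0.08 -0.02]
-0.24 True t13.4 z0.3072 [-0.2  0.1  4.3] [ 0.01  0.02 -0.05]
-0.36 False t14.1 z0.3017 [-0.4 -0.5 -3.4] [-0.05  0.04  0.  ]
```

```bash
python3 - <<'E'
from h import *
p=[.5026,.2151]
bot.grip(0.0,60)
print(bot.move_straight([*p,.290],max_speed=.03,max_force=12)); st()
print(bot.move_straight([*p,.2825],max_speed=.02,max_force=22)); s=st()
bot.wait(1); s=st(); print("tip-rim mm",1000*(s["position"][2]-.2421-.09))
cv2.imwrite("pics/side3.png",viewer.read_camera("side")[:,:,::-1])
cv2.imwrite("pics/c5.png",cv2.resize(cv2.imread("pics/side3.png")[245:335,205:325],(640,480),interpolation=2))
E
```

```text
False
t14.89 pos [0.5027 0.2151 0.2907] F [0.5 1.2 2.4] M [ 0.03 -0.05  0.05] w0.168 ff 60.0
False
t15.42 pos [0.5027 0.2151 0.2841] F [-1.1  0.   9.2] M [-0.18  0.4   0.02] w0.162 ff 60.0
t16.42 pos [0.5026 0.2151 0.2841] F [-1.5 -0.8  9.1] M [-0.18  0.43 -0.02] w0.164 ff 60.0
tip-rim mm -48.02733617232507
```

View pics/c5.png

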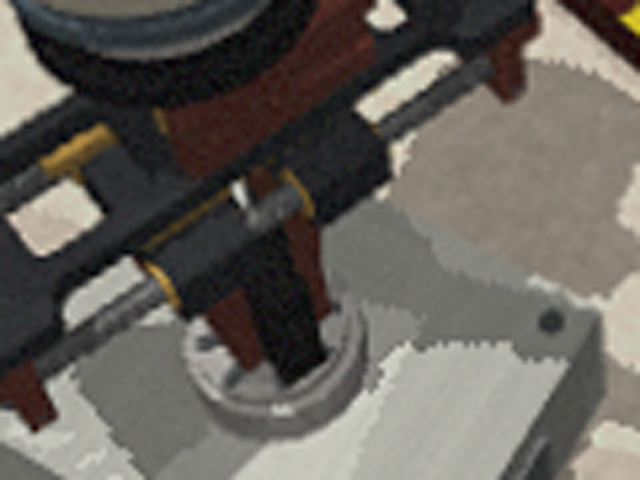

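The disc sits flush on the hub's rim, at about (275,380) in the crop. Depth is 48.0 mm and about 12 N is holding it down, so I'm handing the job in.

```bash
python3 -c "
from cell import bot
print(bot.job_done())"
```

```text
the job is handed in; nothing more can be done
None
```

I handed the job in with the spindle keyed into the hub, its disc flush on the rim (tip 48.0 mm below it), still gripped and pressed home at about 12 N; the judge's verdict was not shown.

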